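Hold the board clamp open with its pull handle

ROBOT

A 7-joint arm with a two-finger parallel gripper is mounted at the origin on the work surface. World frame = base frame: x ahead of the robot, y to its left, z up, the work surface at z = 0. Lengths are in m, angles in rad, forces in N, time in s.
With the tool pointing down it reaches from about 0.425 to 0.95 m from the base axis. Payload 16.7 kg.
Tool frame: the origin (TCP) lies midway between the tips of the shut fingers; the grasp point (between the pads) lies 19 mm behind it (manip.tcp_to_grasp is the distance from the TCP to the grasp point, in m); z points along the fingers, y is the line along which they close (so a half turn about z gives the same grasp; the last joint's range is limited). The gripper opens to 94 mm and grips with 3 to 60 N. Pads are 16 mm wide; open, the fingers measure 119 mm over their backs; the gripper's body (75 mm by 177 mm) begins 78 mm behind the grasp point.
Start: joints at [0.955, 0.426, 0.074, 1.606, -0.034, 1.111, -0.067], TCP at [0.304, -0.603, 0.205] pointing down, gripper open.
Joint ranges: [-2.85, 2.85], [-0.5, 2.14], [-1.23, 1.37], [0.21, 2.46], [-1.02, 4.16], [0.16, 2.05], [-2.73, 2.73]. Speed limits (rad/s): [1.89, 1.89, 2.39, 2.39, 3.01, 3.01, 3.01].

INTERFACE

Orientations are given as a rotation vector (axis times angle).
In Python, from workcell import manip, kinematics, telemetry, eyes gives the robot as it stands. Calls block until the motion is done:
- manip.goto(position, orientation): joint-space move of the TCP to a pose.
- manip.servo_line(position, ori=None, velocity=0.15, until_force=None): straight line of the TCP; ori=None keeps the orientation; velocity is the mean speed in m/s. With until_force (N) it stops when the force on the tool has changed by that much, and returns True; else False.
- manip.goto_joints(angles): joint-space move.
- manip.ungrasp() and manip.gripper_close(grasp_force=None): open the fingers fully, or close them until they stop; grasp_force is the grip in N (None keeps the last).
- manip.hold(seconds).
- kinematics.inverse_kinematics(position, orientation): joint angles nearest the present ones, or None.
- telemetry.read_state(): the state.
- eyes.capture(name): name is "scene" or "top" or "wrist"; returns a dict with "image" (420x560x3 uint8, blue, green, red), "fx", "fy", "cx", "cy" (pixels), "eye" and "attitude" of the camera in the world; the wrist camera has in their place "hand_eye" (4x4, takes a point from camera to tool coordinates, whose origin is the TCP and whose axes are the flange's). Camera axes: x right, y down, z forward; pixel columns grow to the right and rows downward; lengths in m; the calibration is good to about 2 mm. A picture is of the moment at which its call begins: read the wrist's pose just before it. There is no depth.
A pose or a line that the arm cannot do raises manip.PlanningError and nothing moves.
- manip.sign_off(): hands the job in; it is judged then, once.
The state is a dict: "t": time; "joint_pos": joint angles; "qvel": joint speeds; "tau": joint torques, N m; "tool_pos": TCP position; "ee_rot": TCP orientation; "force": force on the tool from outside, world axes, zero at the start; "ft_torque": the same for the moment, N m; "width": opening from 0.0 (shut) to 1.0 (fully open); "grasp_force": force on a finger pad.
Only numpy, scipy, OpenCV 4.12 (cv2) and the standard library are available. Lean on these libraries where they do the work, as an engineer would, in place of code of your own. Each camera call takes 0.05 s, during which the arm holds its last target. There are 200 camera calls.

TASK

Hook the loose pull handle onto the circuit-board clamp by dropping its eye right down over the upright post on the sprung jaw. Then pull the jaw open by that handle, without touching the clamp itself, until the jaw's pointer is in line with the mark on the rider, and finish while still holding it steady there so that a board can be put in. Leave the rider where it is set and do not disturb the board, the spool or the screwdriver.

Things in the scene. Friction and masses are not known exactly. Their poses are not given: they have to be found in the camera images.
- clamp: Circuit-board clamp fixed to the bench: grey-painted base plate 270 x 96 x 16 mm with a dark steel fixed jaw at its +x end (90 mm wide, 58 mm high) and a low dark end block (26 mm high) at its -x end. Origin: centre of its underside, on the bench. Its +x runs along the base towards the fixed jaw (roughly away from the robot), z up. It varies in place and yaw.
- jaw (a joint): Sprung sliding jaw of the clamp (m): 0 = shut against the fixed jaw, grows as it is drawn along the clamp's -x, stop at 0.095. A spring always pulls it shut: 3 N at 0 plus 80 N/m (5.8 N at 0.035, 9 N at 0.075); it snaps shut if let go. The jaw is an aluminium carriage 70 x 50 mm, flat top 36 mm above the bench, with a dark jaw block (90 mm wide, top 58 mm above the bench) whose face towards the post is 40 mm to the clamp's +x of the post axis.
- post_top (a point): Tip of the steel post standing upright on the jaw's carriage: 9 mm diameter, 26 mm tall (tip 62 mm above the bench, carriage top 36 mm), tapered over the last 4 mm. Moves with the jaw; with the jaw shut it lies at (+20, 0, 62) mm in the clamp's frame. Axes as the clamp's.
- jaw_pointer (a point): Outer end of the jaw's pointer, a thin dark blade 3 mm thick sticking out to the clamp's +y from the carriage, 34 mm above the bench; moves with the jaw. Axes as the clamp's.
- mark (a joint): Setting of the rider (m), 0.035 to 0.075: the value that joint jaw must reach for the pointer to be in line with the mark. The rider stays put by friction; it is not to be moved.
- mark_line (a point): The mark: inner top end of the thin white fin (3 mm thick) on the small black rider block (20 x 12 x 10 mm) that sits on the +y edge of the clamp's base; fin top 32 mm above the bench. Axes as the clamp's; the pointer is in line when both have the same clamp x.
- handle: Loose pull handle, about 0.12 kg, lying flat on the bench, on the left or the right of the clamp: a black upright grip block 30 (x) x 16 (y) x 44 (z) mm on a steel strip 14 mm wide and 6 mm thick that runs along the handle's +x to a square eye plate 32 x 32 x 6 mm. Origin: centre of the grip block's underside, on the bench (level with the strip's underside). z up.
- handle_eye (a point): Centre of the eye at the level of the handle's underside, 75 mm along the handle's +x from its origin: a 16 mm through hole in the 6 mm plate. Axes as the handle's.
- board: Bystander: loose green circuit board 90 x 60 mm, about 13 mm high with its parts. Origin: centre of its underside.
- spool: Bystander: grey solder spool standing on end, 60 mm diameter, 41 mm high, on the other side of the clamp from the handle. Origin: centre of its underside.
- driver: Bystander: screwdriver with black handle, 170 mm long, lying on the bench roughly along x. Origin on the bench below its middle.
Mind the look-alikes: they are no part of the job. Of the things like the handle, leave any that is brown or turquoise; of the rest the smaller one is meant.

How it is judged:
On the way:
1. the handle's eye is down over the post (horizontal distance between handle_eye and post_top below 0.008 m and z of handle_eye in the frame of post_top below -0.015 m), for 0.1 s.
At the end, for the whole second after the job is handed in: Through the last second: pointer within 5 mm of the mark along the clamp and still (under 10 mm/s); eye around the post, at least 10 mm below its tip; handle gripped and pulling on the clamp with over 3 N; neither gripper nor arm touching the clamp (x of jaw_pointer in the frame of mark_line between -0.005 and 0.005 m and velocity of joint jaw between -0.01 and 0.01 m/s and horizontal distance between handle_eye and post_top below 0.009 m and z of handle_eye in the frame of post_top below -0.01 m and contact force between handle and clamp above 3 N and contact force between the fingers and handle above 3 N and contact force between each of the arm, the fingers and clamp below 0.5 N); the arm keeps its last pose, push and grip.
It fails at once if the gripper or arm pushed on the clamp itself with more than 5 N (contact force between any of the fingers, the arm and clamp above 5 N).
It fails at once if the rider was shifted by more than 6 mm (distance of mark_line from where it was at the start of the episode above 0.006 m).
It fails at once if the board was disturbed (moved more than 30 mm) (distance of board from where it was at the start of the episode above 0.03 m).
It fails at once if the spool was disturbed (moved more than 30 mm) (distance of spool from where it was at the start of the episode above 0.03 m).
It fails at once if the driver was disturbed (moved more than 30 mm) (distance of driver from where it was at the start of the episode above 0.03 m).
It also fails if it takes over 48 s, if anything falls off the work surface, if the arm or the gripper's body presses on something with over 40 N, if the wrist force passes 120 N, or if a joint passes its speed limit or range.

## Working session

There is one attempt and no reset: what is moved stays moved. The work goes in short steps, each a Python script; the robot and the scene stay as the last script left them, time stands still between calls to the robot, and variables do not carry over. Pictures are saved under pics/ and viewed, at most 10 in all, crops included, and the job is handed in when it is done.

```bash
mkdir -p pics; ls; cat > h.py <<'E'
import numpy as np, cv2
from scipy.spatial.transform import Rotation as R
from workcell import manip, kinematics, telemetry, eyes
def ray(c,u,v,st=None):
    d=np.array([(u-c['cx'])/c['fx'],(v-c['cy'])/c['fy'],1.])
    if 'hand_eye' in c:
        T=np.array(c['hand_eye']); W=R.from_rotvec(st['ee_rot']).as_matrix() 
        return np.array(st['tool_pos'])+W@T[:3,3], W@T[:3,:3]@d
    a=np.array(c['attitude']); M=a if a.shape==(3,3) else R.from_rotvec(a).as_matrix() if a.size==3 else R.from_quat(a).as_matrix()
    return np.array(c['eye']),M@d
def pt(c,u,v,z,st=None):
    o,d=ray(c,u,v,st); return o+d*(z-o[2])/d[2]
E
python3 - <<'E'
from h import *
print(telemetry.read_state())
ims=[]
for n in("top","scene"):
    c=eyes.capture(n); cv2.imwrite(f"pics/{n}0.png",c['image']); print({k:v for k,v in c.items() if k!='image'})
E
```

```text
pics
{'t': 0.0, 'joint_pos': array([ 0.95452521,  0.42674788,  0.07385609,  1.60663296, -0.03408545,
        1.11078925, -0.06706811]), 'qvel': array([-7.38623249e-04,  1.78923422e-03, -1.86637839e-03,  3.23060644e-05,
        9.46311827e-04, -8.86387028e-04, -4.32910408e-04]), 'tau': array([ 6.54947671e-04, -9.35808492e+01,  3.66762489e+00, -4.54198623e+01,
       -4.88210167e-02,  1.98784325e-02,  1.92157654e-04]), 'tool_pos': array([ 0.30351288, -0.6024065 ,  0.20475373]), 'ee_rot': array([-3.05520325e+00, -7.26276767e-01,  6.51079305e-04]), 'force': array([-0.03086772, -0.32776334, -0.33537656]), 'ft_torque': array([-0.03621207, -0.03065437,  0.02985746]), 'grasp_force': 0.0, 'width': 1.0034896284102164}
{'fx': 400.91050101090804, 'fy': 400.91050101090804, 'cx': 278.52761124354896, 'cy': 202.91460155104136, 'eye': array([0.42130317, 0.03414458, 1.05979668]), 'attitude': array([-2.17682411,  2.13739482, -0.1093343 ])}
{'fx': 505.3518457871654, 'fy': 505.3518457871654, 'cx': 281.58783209613733, 'cy': 204.0024811779133, 'eye': array([ 0.97091976, -0.60866881,  1.30687626]), 'attitude': array([-2.48587767, -0.77666079,  0.20548205])}
```

View pics/top0.png

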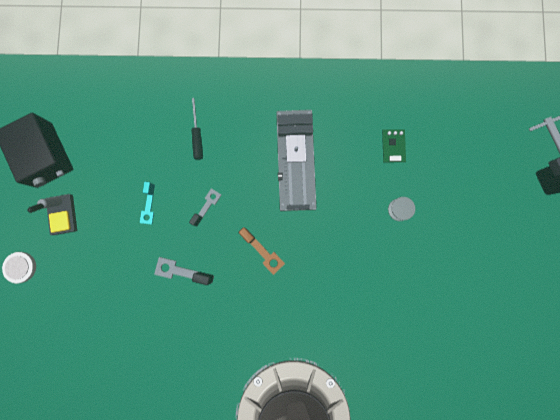

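View pics/scene0.png

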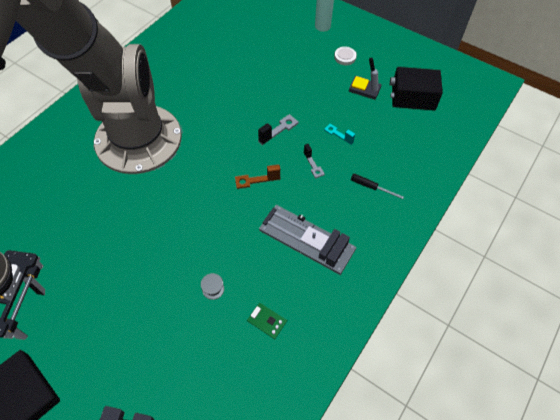

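Top view: the clamp is at about (296,160), with its fixed jaw at the top (+x) and the post at about (296,149). The rider is at about (280,176) on the left (+y) edge.

Handle-like things in the top view:
- **Turquoise** (147,203): excluded by colour.
- **Brown** (262,250): excluded by colour.
- **Large steel** (183,272): grip to eye is about 39 px, or 100 mm.
- **Small steel** (205,207): about 30 px, or 79 mm, which fits the given 75 mm, so this is the one meant.

I'll confirm it in a crop and measure.

```bash
python3 - <<'E'
from h import *
c=eyes.capture("top"); im=c['image']
cv2.imwrite("pics/crop1.png",cv2.resize(im[100:300,130:330],None,fx=3,fy=3,interpolation=cv2.INTER_CUBIC)[:600])
for n,u,v,z in [("grip",196,219,.044),("gripb",196,219,.022),("eye",214,195,.006),("biggrip",203,279,.044),("bigeye",166,268,.006),("post",296,149,.062),("base ul",277.5,111,.016),("base ll",280,210,.016),("base lr",316,209,.016),("driver",197,145,.01),("spool",402,209,.041)]:
    print(n,pt(c,u,v,z).round(4))
s=eyes.capture("wrist"); print({k:v for k,v in s.items() if k!='image'})
E
```

```text
grip [0.4921 0.2569 0.044 ]
gripb [0.4936 0.2617 0.022 ]
eye [0.5594 0.22   0.006 ]
biggrip [0.3421 0.233  0.044 ]
bigeye [0.3655 0.3382 0.006 ]
post [0.6737 0.0056 0.062 ]
base ul [0.789  0.0555 0.016 ]
base ll [0.5216 0.0439 0.016 ]
base lr [ 0.5259 -0.0502  0.016 ]
driver [0.6935 0.2701 0.01  ]
spool [ 0.5273 -0.2667  0.041 ]
{'fx': 350.68201690841, 'fy': 350.68201690841, 'cx': 279.04742211917795, 'cy': 216.88811356660403, 'hand_eye': array([[-5.36070063e-04, -9.69925265e-01, -2.43402328e-01,
         7.14593303e-02],
       [ 9.99999837e-01, -4.72069671e-04, -3.21269217e-04,
        -4.54685732e-05],
       [ 1.96704273e-04, -2.43402461e-01,  9.69925360e-01,
        -1.79311775e-01],
       [ 0.00000000e+00,  0.00000000e+00,  0.00000000e+00,
         1.00000000e+00]])}
```

View pics/crop1.png

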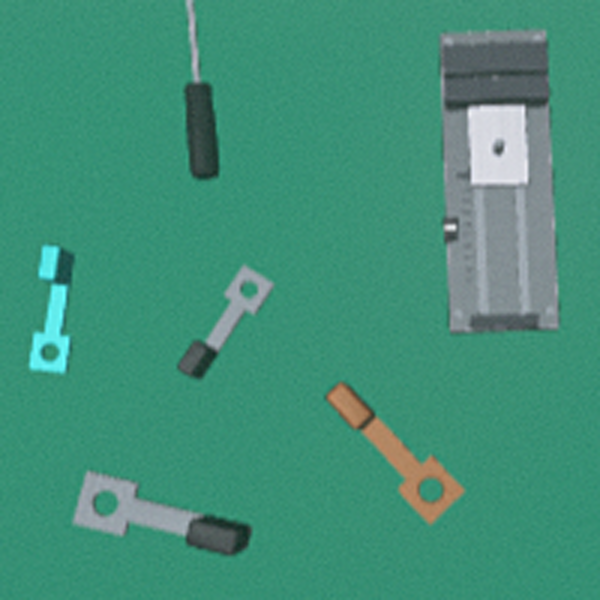

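The crop confirms the small grey handle with the black grip: grip at crop (200,358), eye at (249,288). The post, pointer (463,175) and rider with fin (452,230) are also visible. Next I take wrist looks over the clamp and then over the handle.

```bash
cat >> h.py <<'E'
def down(yaw): return (R.from_euler('z',yaw)*R.from_matrix(np.diag([1.,-1,-1]))).as_rotvec()
def look(name):
    st=telemetry.read_state(); c=eyes.capture("wrist"); cv2.imwrite(f"pics/{name}.png",c['image']); np.save(f"{name}.npy",dict(c=c,st=st),allow_pickle=True)
    return c,st
def load(name):
    d=np.load(f"{name}.npy",allow_pickle=True).item(); return d['c'],d['st']
E
python3 - <<'E'
from h import *
manip.goto([0.60,0.01,0.20],down(np.radians(2.5))); look("wc")
manip.goto([0.50,0.255,0.19],down(np.radians(-32))); c,st=look("wh"); print(st['t'],st['tool_pos'],st['joint_pos'].round(2),st['force'])
E
```

```text
4.0 [0.50050991 0.2541551  0.1900345 ] [-0.8   0.26  0.26  1.89 -0.08  1.   -2.64] [-0.27404905  0.7170846   0.37531092]
```

View pics/wh.png

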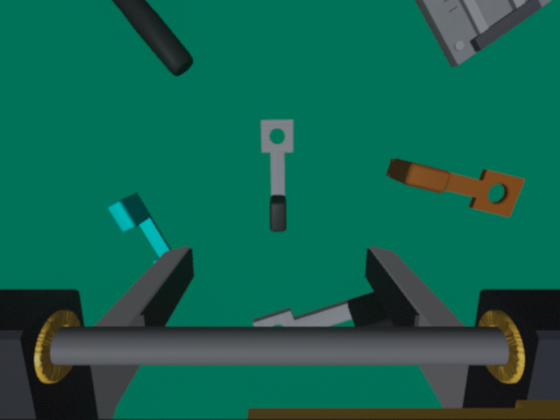

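View pics/wc.png

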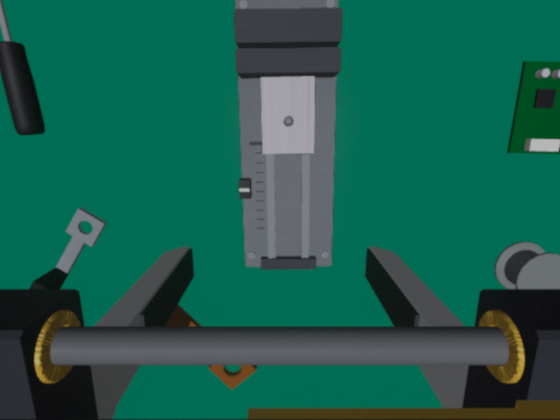

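wh: the target handle is in the middle, with its eye at (277.5,135) and the black grip at (278,213). wc: the post tip is at (288,121), the pointer at about (255,144) and the rider fin at (244,188). I compute these positions now.

```bash
python3 - <<'E'
from h import *
c,st=load("wh"); im=c['image'].astype(int); g=im.max(2)
# eye hole: green blob inside grey plate; grip: dark
sat=im.max(2)-im.min(2)
plate=((sat<30)&(g>90)).astype(np.uint8); sub=np.zeros_like(plate); sub[110:205,250:310]=plate[110:205,250:310]
cs,h=cv2.findContours(sub,cv2.RETR_CCOMP,cv2.CHAIN_APPROX_NONE)
for k,q in enumerate(cs):
    if cv2.contourArea(q)>50:
        m=cv2.moments(q); print("plate/hole",h[0][k][3],cv2.contourArea(q),m['m10']/m['m00'],m['m01']/m['m00'],cv2.boundingRect(q))
dk=np.zeros_like(plate); dk[185:240,250:310]=((g<70))[185:240,250:310]
q=max(cv2.findContours(dk,0,1)[0],key=cv2.contourArea); print("grip",cv2.boundingRect(q),cv2.minAreaRect(q))
E0=pt(c,277.5,135,.004,st); print("eye",E0)
x,y,w,hh=cv2.boundingRect(q)
print("grip near-bottom edge/top edge",pt(c,x+w/2,y,.044,st),pt(c,x+w/2,y+hh,.044,st),pt(c,x+w/2,y,0,st))
for r in range(196,234,3): print(r,g[r,266:292])
c,st=load("wc"); im=c['image']; cv2.imwrite("pics/cropc.png",cv2.resize(im[100:205,225:325],None,fx=5.5,fy=5.5,interpolation=cv2.INTER_CUBIC))
print("post",pt(c,288.5,121,.062,st),"ptr",pt(c,252,144,.034,st),"fin",pt(c,244,188,.032,st))
E
```

```text
plate/hole -1 1493.0 276.9908461710203 149.10415271265907 (261, 120, 32, 76)
plate/hole 0 223.0 276.80941704035877 135.58071748878925 (268, 127, 18, 18)
grip (270, 195, 16, 37) ((277.5, 213.0), (36.0, 15.0), 90.0)
eye [0.55685889 0.22190494 0.004     ]
grip near-bottom edge/top edge [0.51045996 0.25027652 0.044     ] [0.47969361 0.26957469 0.044     ] [0.50361336 0.25471758 0.        ]
196 [114 115 114 113  98  64  41  35  34  32  35  35  33  35  33  34  35  40
  53  88 112 113 113 114 115 114]
199 [114 114 113 103  74  37  32  30  32  30  30  30  30  31  29  32  29  31
  33  63  96 113 115 115 113 114]
202 [115 114 113  93  50  35  36  36  36  37  36  35  33  35  35  33  35  36
  37  57  91 111 114 115 114 115]
205 [114 114 112  90  52  52  64  68  65  63  62  58  59  57  56  53  52  48
  42  51  87 112 115 113 114 114]
208 [114 113 112  90  50  53  66  70  69  66  63  62  59  57  56  52  52  49
  44  48  88 112 115 115 114 114]
211 [114 114 112  92  55  54  64  67  66  63  61  61  58  56  54  52  52  49
  44  50  89 112 114 115 114 114]
214 [114 115 112  93  55  52  62  66  65  62  58  58  56  54  53  51  51  49
  42  49  87 112 115 113 115 114]
217 [114 114 112  92  55  50  60  63  62  59  59  56  55  54  53  51  50  47
  44  50  89 111 114 114 115 114]
220 [113 114 112  92  55  48  58  63  61  58  56  56  53  52  51  49  49  45
  42  46  85 111 114 114 115 115]
223 [114 115 112  97  64  49  56  60  57  55  55  54  52  51  48  49  49  46
  42  45  85 112 114 114 113 114]
226 [113 113 112  96  63  47  53  57  56  56  55  52  52  50  50  47  47  45
  40  46  85 112 114 113 115 114]
229 [115 114 113 106  82  50  51  55  53  51  50  50  47  48  47  45  44  43
  46  66  96 113 114 114 114 114]
232 [114 114 114 114 114 112 108 102  99 101 103 105 104 104 104 103 104 107
 111 113 114 114 114 114 114 114]
post [0.67827836 0.00455501 0.062     ] ptr [0.65603603 0.03799099 0.034     ] fin [0.61249158 0.04513686 0.032     ]
```

View pics/cropc.png

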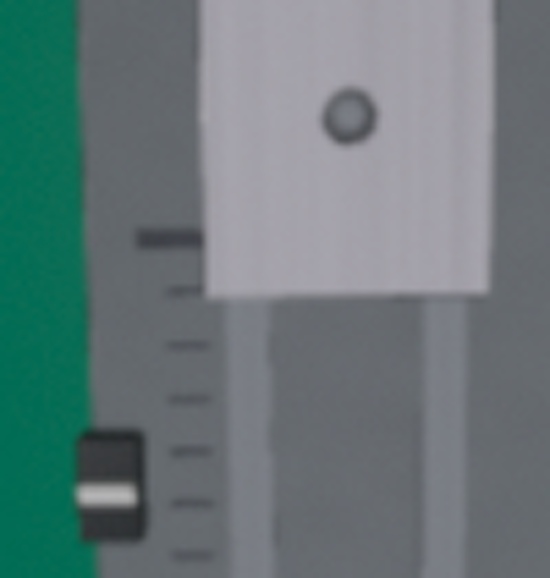

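Enlarged crop, in full-image pixels:
- Pointer: row 143.3, outer end at column 250.
- Fin: row 190.0, inner end at column 249.7.
- Post tip: (288.5,120.9).

I'll compute the grip centre from its top face and grasp it, checking that the eye distance is about 75 mm.

```bash
python3 - <<'E'
from h import *
c,st=load("wc"); P=pt(c,288.5,120.9,.062,st); p=pt(c,250,143.3,.034,st); f=pt(c,249.7,190,.032,st)
a=pt(c,239,76,.016,st); 
L=[pt(c,u,v,.016,st) for u,v in((246.5,267),(331.5,266))]; d=L[0]-L[1]; cy=np.arctan2(-d[0],d[1]); ex=np.array([np.cos(cy),np.sin(cy),0])
print("post",P,"clamp yaw",np.degrees(cy),"width",np.linalg.norm(d),"gap",(p-f)@ex,"end->post (155)",(P-(L[0]+L[1])/2)@ex)
c,st=load("wh"); G=pt(c,277.8,217,.044,st); E=pt(c,276.8,135.6,.004,st); d=E-G; yaw=np.arctan2(d[1],d[0])
print("G",G,"E",E,"dist",np.hypot(*d[:2]),np.degrees(yaw))
o=down(yaw)
assert .065<np.hypot(*d[:2])<.085
manip.servo_line([G[0],G[1],.06],o)
print(telemetry.read_state()['joint_pos'].round(2))
manip.servo_line([G[0],G[1],.006],o,velocity=.08,until_force=8)
manip.gripper_close(50); s=telemetry.read_state(); print(s['tool_pos'],s['width']*94,s['grasp_force'],s['force'],s['t'])
manip.servo_line([G[0],G[1],.15],velocity=.1); s=telemetry.read_state(); print(s['tool_pos'],s['width']*94,s['grasp_force'],s['force'],s['t'])
E
```

```text
post [0.67836246 0.00455909 0.062     ] clamp yaw 3.116915249696349 width 0.09412094260772268 gap 0.045871235770400615 end->post (155) 0.15459064570893258
G [0.49246424 0.26179017 0.044     ] E [0.55673363 0.22282256 0.004     ] dist 0.07516001983967525 -31.22913564072857
[-0.78  0.42  0.22  2.   -0.13  0.73 -2.6 ]
[0.49241327 0.26176303 0.00597453] 15.85063992869712 49.99089539051056 [-0.37938969  0.06072023  0.92763135] 7.0667
[0.49219984 0.26159297 0.14941926] 15.731428780626361 49.98955965042114 [-0.46993316  0.03563722 -1.87514594] 8.6583
```

Grip width 15.8 mm (16 expected) and eye distance 75.2 mm (75 expected): the grasp is good. Now I move next to the post and compare eye and post in the same image.

```bash
python3 - <<'E'
from h import *
cy=np.radians(3.1); ex=np.array([np.cos(cy),np.sin(cy),0])
P=np.array([.6784,.0046,0]); T=P-ex*(.075+.04)
manip.goto([T[0],T[1],.15],down(cy)); manip.servo_line([T[0],T[1],.100],velocity=.08)
c,st=look("wp"); print(st['t'],st['tool_pos'],st['joint_pos'].round(2),st['force'])
E
```

```text
10.5 [ 0.56380677 -0.00164134  0.10020709] [-0.32  0.37  0.26  1.97 -0.13  0.82 -1.51] [ 0.87728061  0.04516683 -1.42392815]
```

View pics/wp.png

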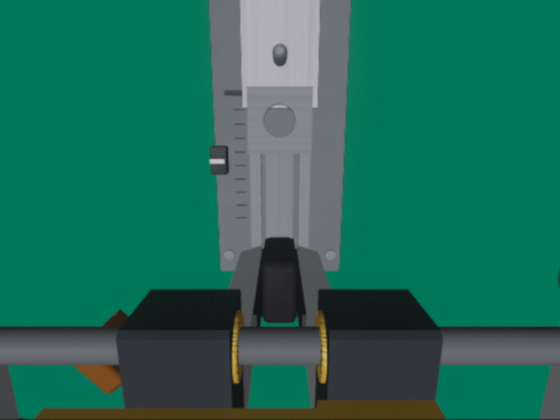

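wp: the held handle's eye is at (279.5,120.5), spanning 264–296, with grip and strip straight. The post tip is at (280,50), the pointer at row 92 and the fin at row 160.

```bash
python3 - <<'E'
from h import *
cy=np.radians(3.1); ex=np.array([np.cos(cy),np.sin(cy),0]); ey=np.array([-ex[1],ex[0],0])
c,st=load("wp")
E=pt(c,279.5,120.5,.099,st); P=pt(c,280,50.5,.062,st); t=np.array(st['tool_pos'])
print("E-t",(E-t)@ex,(E-t)@ey,"P",P,"holewidth",pt(c,296,120,.1,st)-pt(c,263.5,120,.1,st),"gap",(pt(c,226,92.5,.034,st)-pt(c,225,160.5,.032,st))@ex)
for name,m in(("tip",c['image'][40:70,268:292].max(2)),): print(m[::2])
g=c['image'].max(2); print(g[100:142:2,280]); print(g[120,256:304])
E
```

```text
E-t 0.07537264382536649 0.00028194409316109365 P [0.67843636 0.00450816 0.062     ] holewidth [ 0.00085782 -0.01601975  0.        ] gap 0.04484285661132212
[[182 181 180 182 183 183 182 183 182 182 182 181 182 181 181 180 180 179
  178 178 178 179 180 180]
 [182 181 180 182 183 183 183 182 182 181 180 179 180 180 180 181 179 179
  178 178 178 180 180 180]
 [182 181 181 182 183 183 181 172 155 143 132 123 117 123 137 150 166 176
  177 178 178 179 180 180]
 [182 181 181 182 181 172 148 124 118 124 129 131 130 124 114 105 111 137
  164 176 178 178 179 180]
 [182 181 181 181 169 137 115 122 132 138 142 142 143 140 134 120 106 101
  124 161 177 179 180 181]
 [182 182 180 179 158 118 116 126 135 141 143 143 143 142 141 128 109  97
  101 145 176 179 181 181]
 [182 181 180 172 143 109 109 118 128 136 141 142 142 142 135 118 102  93
   91 129 166 178 180 181]
 [182 182 181 179 154 105 101 108 113 119 123 125 123 115 107  99  94  87
   91 142 175 179 180 181]
 [182 181 181 179 158 109  92  95  99 102 102 103 100  96  92  88  82  79
   96 147 176 180 180 181]
 [182 181 181 180 162 116  87  84  
[... 154 characters left out ...]
179 180 181]
 [183 182 181 182 181 161 114  83  76  75  73  71  74  72  70  70  75  98
  150 176 179 180 180 182]
 [183 182 181 182 182 181 172 142  98  77  73  72  70  71  75  93 134 165
  177 178 179 180 180 181]
 [182 182 182 182 183 183 182 181 172 160 150 139 145 154 159 170 177 179
  179 179 179 180 180 181]
 [183 182 181 182 183 183 183 183 182 182 181 180 180 180 181 180 180 180
  179 179 179 179 180 180]]
[140 137 143 177 119 120 121 121 122 122 121 120 121 122 122 123 123 121
 120 142 143]
[141 142 141 141 142 139 135 122 110 120 121 120 122 121 121 121 120 120
 120 121 121 120 120 121 121 120 120 121 121 119 120 121 120 121 121 121
 119 118 117 122 134 141 141 141 141 142 141 142]
```

The estimates agree: post within 0.1 mm of the earlier look, hole 16.0 mm wide, gap about 45 mm. Lower the eye over the post.

```bash
python3 - <<'E'
from h import *
cy=np.radians(3.1); ex=np.array([np.cos(cy),np.sin(cy),0]); ey=np.array([-ex[1],ex[0],0])
T=np.array([.67843,.00452,0])-ex*.0754-ey*.0003
manip.servo_line([T[0],T[1],.100],velocity=.08)
print(manip.servo_line([T[0],T[1],.0435],velocity=.04,until_force=5))
s=telemetry.read_state(); print(s['t'],s['tool_pos'],s['force'],s['width']*94)
manip.hold(.2)
if s['tool_pos'][2]<.049:
    B=T-ex*.040; print(manip.servo_line([B[0],B[1],s['tool_pos'][2]],velocity=.03,until_force=20))
    manip.hold(.3)
    s=telemetry.read_state(); print(s['t'],s['tool_pos'],s['force']@ex,s['force'],s['width']*94)
look("w3")
E
```

```text
False
12.7583 [6.03304221e-01 1.67049040e-04 4.37363293e-02] [-0.55939954  0.45195127 -1.77015995] 15.85183879056346
False
14.7417 [ 0.56326872 -0.00202064  0.04388772] 5.861659086708344 [ 5.83824885  0.59086946 -4.2519062 ] 15.707949925635747
```

View pics/w3.png

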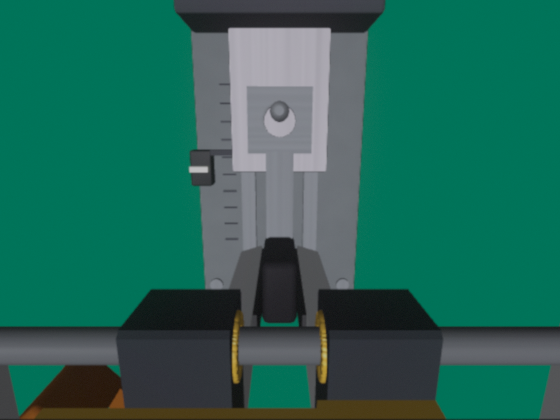

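w3: the eye is around the post at (279,118) and the jaw is partly open. The pointer is at about row 153 and the fin at about row 169. Measure the rest of the gap, then pull it.

```bash
python3 - <<'E'
from h import *
cy=np.radians(3.1); ex=np.array([np.cos(cy),np.sin(cy),0])
def rows(c):
    g=c['image'].max(2).astype(float)
    fin=g[150:190,193:206].mean(1); pr=g[140:190,217:228].mean(1)
    return fin,pr
c,st=load("w3"); fin,pr=rows(c); print(fin.round(),pr.round())
fr=150+np.average(np.arange(40),weights=np.clip(fin-120,0,None))
w=np.clip(85-pr,0,None); w[np.abs(np.arange(50)-13)>4]=0; r=140+np.average(np.arange(50),weights=w)
gap=(pt(c,216,r,.034,st)-pt(c,209,fr,.032,st))@ex; print(fr,r,gap)
if .004<gap<.016:
    t=np.array(st['tool_pos']); B=t-ex*gap; manip.servo_line([B[0],B[1],.0437],velocity=.03); manip.hold(.3)
s=telemetry.read_state(); print(s['t'],s['tool_pos'],s['force']@ex,s['force']); look("w4")
E
```

```text
[ 48.  59.  70.  73.  73.  73.  72.  72.  71.  72.  71.  70.  70.  70.
  70.  83. 131. 173. 188. 189. 189. 186. 145.  81.  66.  66.  65.  65.
  64.  64.  63.  63.  63.  62.  57.  70. 101. 114. 115. 116.] [107. 115. 118. 118. 118. 119. 119. 119. 117.  93.  75.  77.  77.  77.
  79.  97. 102. 102. 112. 118. 118. 118. 118. 118. 119. 118. 118. 118.
 119. 118. 118. 118. 118. 110. 104. 112. 118. 118. 119. 119. 119. 119.
 119. 118. 118. 118. 118. 118. 117. 113.]
169.19261945392492 151.7716894977169 0.009450967184302942
15.5583 [ 0.5541225  -0.00250906  0.04397211] 6.163702323049669 [ 6.21182988 -0.72186492 -3.70017753]
```

View pics/w4.png

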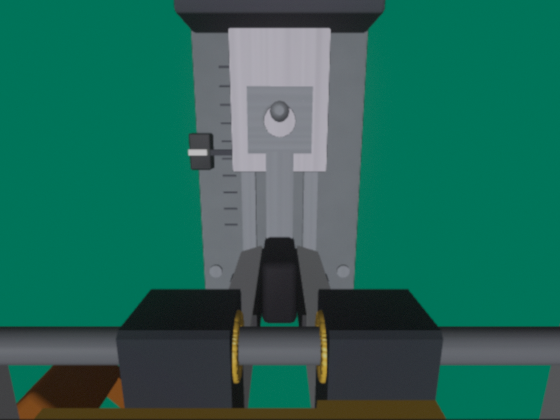

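w4: the pointer blade (row 152.5) is level with the white fin (row 152.5). The eye is around the post, the pull is about 6 N and the gripper is clear of the clamp. Handing in.

```bash
python3 - <<'E'
from h import *
s=telemetry.read_state(); print(s['tool_pos'],s['grasp_force'],s['t']); print(manip.sign_off())
E
```

```text
[ 0.55409591 -0.00249243  0.04394333] 49.98847246170044 15.6083
the job is handed in; nothing more can be done
None
```

The job is handed in at 15.6 s on the robot's clock: the handle's eye is over the post, and the jaw is held open with its pointer in line with the rider's mark, with a pull of about 6 N. The hand-in call did not return a verdict.

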